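# Brake bench clear-down: exchange carton into the drop box, spare carton back on the stock

## Robot

A 6-joint arm with a two-finger parallel gripper is mounted at the origin on the work surface. World frame = base frame: x ahead of the robot, y to its left, z up, the work surface at z = 0. Lengths are in mm, angles in rad, forces in N, time in s.
With the tool pointing down it reaches from about 275 to 1000 mm from the base axis. Payload 8.4 kg.
Tool frame: the origin (TCP) lies between the finger pads; the fingertips stand 22 mm ahead of it and the grasp point (between the pads) lies 3 mm ahead of it (r.nose_length is the z of the fingertips in the tool frame, in mm); z points along the fingers, y is the line along which they close (so a half turn about z gives the same grasp; the last joint's range is limited). The gripper opens to 85 mm and grips with 20 to 120 N. Pads are 22 mm wide; open, the fingers measure 114 mm over their backs; the gripper's body (76 mm by 85 mm) begins 54 mm behind the grasp point. The pads swing forward as they close: fully open they stand 13 mm farther back than shut.
Start: joints at [1.271, 0.353, 1.633, -0, 1.155, -0.002], TCP at [183.385, 597.493, 253.281] pointing down, gripper open.
Joint ranges: [-2.63, 2.63], [-0.92, 2.1], [0.06, 2.66], [-1.3, 4.44], [0, 2.69], [-3.02, 3.02]. Speed limits (rad/s): [2.22, 2.22, 2.79, 3.14, 3.14, 3.14].

## Interface

Orientations are given as [roll, pitch, yaw] about the fixed x, y, z axes, in that order (R = Rz(yaw) Ry(pitch) Rx(roll)).
In Python, from rig import r, imaging, sense gives the robot as it stands (r), with the cameras (imaging) and the readings as plain functions.
- The arm moves only by the shell command python3 steer.py 'ROWS' [FORCE]. ROWS is a JSON list of rows, 1 to 5 of them, each written [[rx, ry, rz], [dx, dy, dz], opening]: a rotation vector rx, ry, rz in a scale on which 1.0 is 180 degrees, then dx, dy, dz in normalised numbers (1 is 750 mm), then the opening from 0.0 (shut) to 1.0 (fully open); each row shifts and turns the commanded pose from where the row before left it, along the tool's axes as they then stand; what a row does not reach is not made up. A row lasts 1/12 s, in which the tool goes at most 41.7 mm and 0.125 rad, less where a joint would pass 70% of its speed; a pose out of reach is approached as far as the arm can. The fingers move at their own pace and stop on an object; FORCE is the grip in N (left out, the last holds). Time passes only in rows, so rows that do not move let the fingers close. It prints the time, the measured TCP pose, the force, the opening and the grip force at its end. Input that does not fit is refused with a message, and nothing moves.
- sense(): the state, without advancing time (a new reading comes with each control period).
- imaging.grab_frame(name): name is "scene" or "side" or "wrist"; returns the picture (420x560x3 uint8, red, green, blue); there is no depth.
- imaging.camera_params(name): a dict with "fx", "fy", "cx", "cy" (pixels), "rvec" (rotation vector, rad) and "tvec" (3), from world to camera coordinates, as OpenCV has them. Camera axes: x right, y down, z forward; pixel columns grow to the right and rows downward; lengths in mm; the calibration is good to about 2 mm. The wrist camera is an equidistant fisheye: a pixel r from the principal point sees the ray r / f radians off the axis. A picture is of the moment at which its call begins: read the wrist's pose just before it. camera_params takes no time and is no camera call; for the wrist camera it gives the pose at the moment of the call.
- r.sign_off(): hands the job in; it is judged then, once.
The state is a dict: "clock": time; "qpos": joint angles; "qvel": joint speeds; "joint_efforts": joint torques, N m; "eef_pos": TCP position; "tcp_rot": TCP orientation; "contact_force": force on the tool from outside, world axes, zero at the start; "wrist_torque": the same for the moment, N m; "opening": opening from 0.0 (shut) to 1.0 (fully open); "grasp_force": force on a finger pad.
Only numpy, scipy, OpenCV 4.12 (cv2) and the standard library are available. Lean on these libraries where they do the work, as an engineer would, in place of code of your own. Each camera call takes 0.05 s, during which the arm holds its last target. There are 200 camera calls.

## Task

Two cartons are left over from the brake job. Push the tall narrow one (the old part, boxed up for exchange) right through the sprung flap of the steel drop box so that it drops inside and the flap snaps shut behind it, and set the flat one down, without dropping it, square on top of the column of flat cartons like it. Do not shift that column or disturb the spray can, the oil filter and the mallet.

Things in the scene. Friction and masses are not known exactly. Their poses are not given: they have to be found in the camera images.
- dropbox: grey steel drop box bolted down, left or right, empty, 220 wide (y) x 280 deep (x) x 294 high, walls 4 mm; origin on the bench at the middle of the foot of its front, x into the box, z up. Front upright to 140 mm high, then slopes back at 65 degrees from horizontal up to the flat top, which begins at x = 72. The flapped opening is in the slope
- slot (a point): centre of the opening and of the shut flap, on the sloping face (box x 30, y 0, z 203 mm; axes as the box's). Opening 150 wide, 80 along the slope: lower lip at box x 13, z 167, hinge line at x 46, z 240. A carton passes lengthwise with the tool tilted about 45 degrees from vertical, pointing forward and down into the box; held upright it does not fit
- flap (a joint): angle of the aluminium flap (144 x 78 x 3 mm) in the opening, hinged along its upper edge; 0 = shut, flush with the slope, grows as it is pushed inward, to 1.35 rad. Its spring shuts it with about 0.1 N m at 0 and 0.2 N m at 1 rad (1.5 to 3 N at the lower edge): it presses on what is in the opening and may hold a carton there until that is pushed on from behind
- exchange: the tall carton: closed brown cardboard, 50 x 50 mm and 140 mm tall, standing on end at the start, taped round its length, about 0.3 to 0.55 kg, rigid; origin at the centre of its underside, z along its length (up at the start)
- exchange_mid (a point): middle of the tall carton, 70 mm above its underside; axes as the carton's
- spare: the flat carton to be stacked: closed brown cardboard carton 130 (x) x 60 (y) x 45 (z) mm, about 0.4 to 0.8 kg, rigid; origin at the centre of its underside, x along its length, z up; it lies flat on the bench by itself
- stock_low: lowest of the three stacked cartons: closed brown cardboard carton 130 (x) x 60 (y) x 45 (z) mm, about 0.4 to 0.8 kg, rigid; origin at the centre of its underside, x along its length, z up
- stock_mid: middle one of the stacked cartons, same kind and size, origin at the centre of its underside
- stock_top: top one of the stacked cartons, same kind and size, origin at the centre of its underside, x along its length; its upper face is 45 mm above its origin and 135 mm above the bench. The spare goes on it, edges in line
- spray_can: bystander: upright spray can, 58 mm in diameter, 190 mm tall; origin at the centre of its base
- oil_filter: bystander: white oil filter canister, 76 mm in diameter, 88 mm tall, standing; origin at the centre of its base
- mallet: bystander: soft-faced mallet lying on the bench, 270 mm long, head 140 mm across; origin under the middle of its shaft, x along the shaft towards the head

How it is judged:
By the outcome, as a careful person would: the job done as asked, in the order asked, and still so for the second after the job is handed in, with the robot touching nothing.
It also fails if it takes over 69 s, if anything falls off the work surface, if the arm or the gripper's body presses on something with over 40 N, if the wrist force passes 120 N, or if a joint passes its speed limit or range.

## Working session

There is one attempt and no reset: what is moved stays moved. The work goes in short steps, Python scripts to look and compute and a shell command to move; the robot and the scene stay as the last step left them, time stands still between calls to the robot, and variables do not carry over. Pictures are saved under pics/ and viewed, at most 11 in all, crops included, and the job is handed in when it is done.

```bash
ls; mkdir -p pics; cat > h.py <<'E'
import numpy as np,cv2
from rig import r, imaging, sense
from scipy.spatial.transform import Rotation as R
def grab(n,f):
    im=imaging.grab_frame(n); cv2.imwrite('pics/'+f,im[:,:,::-1]); return im
def ray(n,u,v,p=None):
    p=p or imaging.camera_params(n); M=R.from_rotvec(np.ravel(p['rvec'])).as_matrix(); t=np.ravel(p['tvec'])
    a=(u-p['cx'])/p['fx']; b=(v-p['cy'])/p['fy']
    if n=='wrist':
        th=np.hypot(a,b); s=np.sin(th)/max(th,1e-9); d=np.array([a*s,b*s,np.cos(th)])
    else: d=np.array([a,b,1.])
    return -M.T@t, M.T@d
def onz(n,u,v,z,p=None):
    c,d=ray(n,u,v,p); return (c+d*(z-c[2])/d[2]).round(1)
def proj(n,X,p=None):
    p=p or imaging.camera_params(n); M=R.from_rotvec(np.ravel(p['rvec'])).as_matrix(); q=M@np.array(X,float)+np.ravel(p['tvec'])
    return np.array([p['fx']*q[0]/q[2]+p['cx'],p['fy']*q[1]/q[2]+p['cy']]).round(1)
E
python3 - <<'E'
from h import *
a=grab('scene','s0.png');b=grab('side','d0.png');c=grab('wrist','w0.png')
for n in('scene','side','wrist'):
    p=imaging.camera_params(n);print(n,p); print(ray(n,p['cx'],p['cy']))
print(sense())
E
```

```text
pics
rig.py
steer.py
scene {'fx': 418.19682058193575, 'fy': 418.19682058193575, 'cx': 277.30761303691725, 'cy': 203.24615384171685, 'rvec': array([ 0.38673758, -2.75081034,  1.23224452]), 'tvec': array([ 593.83069748,  238.00066684, 1729.63609437])}
(array([ 277.78509823, 1252.69652846, 1324.57807637]), array([ 0.19572346, -0.71911759, -0.666755  ]))
side {'fx': 473.1233462708834, 'fy': 473.1233462708834, 'cx': 272.9927732411983, 'cy': 207.82089108661305, 'rvec': array([ 2.14114878, -1.06621377,  0.45630581]), 'tvec': array([-384.50964282,  461.76274379, 1427.78293555])}
(array([-332.27443834, -720.83234976, 1330.27479462]), array([ 0.57435566,  0.4263778 , -0.69879721]))
wrist {'fx': 325.19226210127806, 'fy': 325.19226210127806, 'cx': 278.4364971704763, 'cy': 205.54539708604614, 'rvec': array([-2.34346327, -1.73213118, -0.2356827 ]), 'tvec': array([-625.05948664,  -34.96711523,  378.1251285 ])}
(array([118.90179702, 617.50587544, 373.42941803]), array([ 0.25581352, -0.07893573, -0.9634981 ]))
{'clock': 0.15, 'qpos': array([ 1.27057469e+00,  3.53506533e-01,  1.63395695e+00,  7.06658796e-06,
        1.15520743e+00, -2.41870792e-03]), 'qvel': array([-0.00116935, -0.00228178, -0.00181028, -0.00080751,  0.00138693,
        0.0012513 ]), 'joint_efforts': array([ 9.65078539e-05, -6.05633783e+01, -3.42339170e+01, -3.07072128e-05,
        6.23316999e-03,  9.22004062e-06]), 'eef_pos': array([183.29638046, 597.16168183, 252.72593194]), 'tcp_rot': array([-3.14051440e+00, -9.06998549e-06,  2.84378686e+00]), 'contact_force': array([-0.66952933, -0.0710288 , -0.12194179]), 'wrist_torque': array([-0.01254575,  0.07202408,  0.00042403]), 'grasp_force': 0.0, 'opening': 0.9985598255591188}
```

View pics/s0.png

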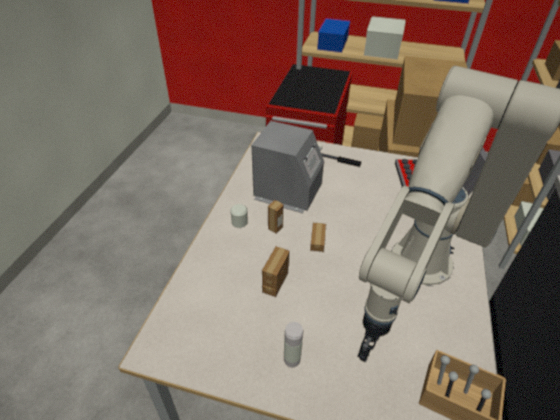

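View pics/d0.png

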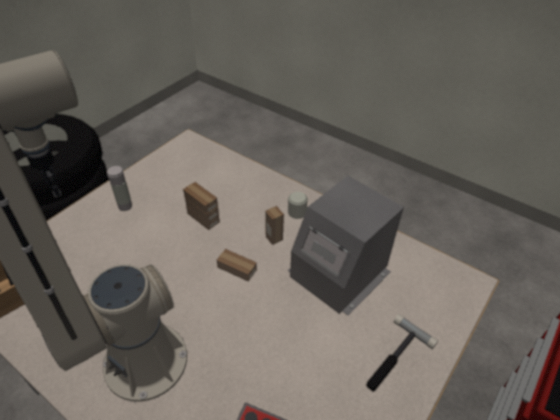

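The scene view shows the drop box at about (290,165), the tall carton at (276,217), the spare at (318,237), the stack at (275,271), the can at (293,345) and the filter at (239,216). The side view has the flap at about (325,255). I'll zoom in on both views for corner pixels.

```bash
python3 - <<'E'
from h import *
a=cv2.imread('pics/s0.png')[115:305,225:345];b=cv2.imread('pics/d0.png')[170:320,175:410]
def up(a,k,x0,y0):
    o=cv2.resize(a,None,fx=k,fy=k,interpolation=cv2.INTER_CUBIC); o=cv2.convertScaleAbs(o,alpha=1.5)
    for x in range(-(-x0//20)*20,x0+a.shape[1],20): cv2.putText(o,str(x),((x-x0)*k,10),0,.35,(0,255,255)); cv2.line(o,((x-x0)*k,0),((x-x0)*k,o.shape[0]),(0,255,255) if 0 else (90,120,90),1)
    for y in range(-(-y0//20)*20,y0+a.shape[0],20): cv2.putText(o,str(y),(0,(y-y0)*k),0,.35,(0,255,255)); cv2.line(o,(0,(y-y0)*k),(o.shape[1],(y-y0)*k),(90,120,90),1)
    return o
cv2.imwrite('pics/s0z.png',up(a,3,225,115));cv2.imwrite('pics/d0z.png',up(b,3,175,170))
E
```

```text
(no output)
```

View pics/s0z.png

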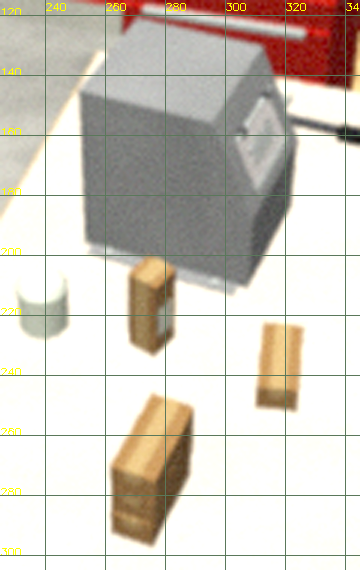

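View pics/d0z.png

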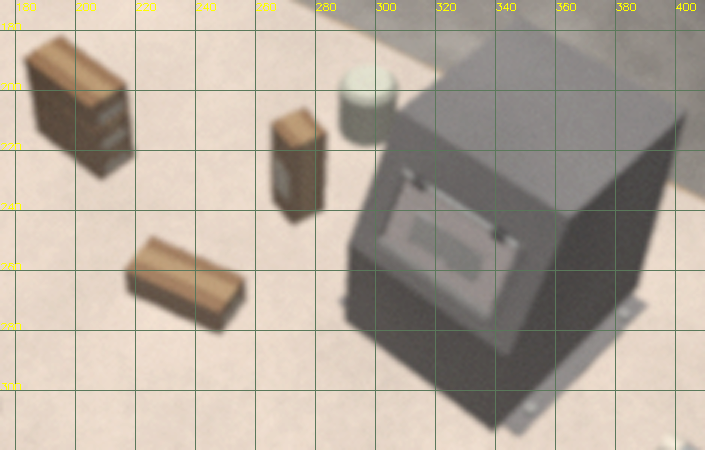

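The zooms give the top-face corners of every carton and the box and flap corners in both views. I'll cast these onto their known heights.

```bash
python3 - <<'E'
from h import *
S=lambda L:[(x/3+225,y/3+115) for x,y in L]; D=lambda L:[(x/3+175,y/3+170) for x,y in L]
def rect(name,n,L,z):
    P=np.array([onz(n,u,v,z)[:2] for u,v in L]); c=P.mean(0)
    e1=(P[1]-P[0]+P[2]-P[3])/2; e2=(P[2]-P[1]+P[3]-P[0])/2
    print(name,n,c.round(1),'e1 %.0f@%.1f e2 %.0f@%.1f'%(np.hypot(*e1),np.degrees(np.arctan2(e1[1],e1[0])),np.hypot(*e2),np.degrees(np.arctan2(e2[1],e2[0]))))
rect('tall','scene',S([(150,257),(175,265),(155,278),(132,270)]),140)
rect('tall','side',D([(272,125),(304,107),(326,132),(293,148)]),140)
rect('spare','scene',S([(265,323),(303,328),(296,393),(258,388)]),45)
rect('spare','side',D([(150,238),(244,278),(222,311),(127,268)]),45)
rect('stack','scene',S([(152,396),(192,406),(155,479),(112,465)]),135)
rect('stack','side',D([(62,36),(127,83),(95,107),(25,58)]),135)
def pts(n,L,z): print(n,z,[tuple(onz(n,u,v,z)[:2]) for u,v in L])
pts('scene',S([(80,90),(215,124),(268,45),(140,15)]),294)
pts('side',D([(398,108),(568,215),(685,112)]),294)
pts('side',D([(350,243),(508,352)]),140); pts('side',D([(347,322),(494,430)]),0)
pts('side',D([(403,170),(519,240)]),240); pts('side',D([(378,245),(491,318)]),167)
pts('scene',S([(18+22,225+113)]),0)
pts('scene',S([(42,283)]),88);pts('side',D([(369,80)]),88)
pts('side',[(114,171)],190);pts('scene',[(294,329)],190)
E
```

```text
tall scene [629.2 -17.8] e1 38@169.8 e2 39@61.8
tall side [629.9 -13.8] e1 48@-16.3 e2 48@-110.8
spare scene [432.3  12. ] e1 54@-174.1 e2 129@97.1
spare side [435.3   4.4] e1 129@-81.5 e2 53@-169.7
stack scene [545.7 275.2] e1 55@175.7 e2 124@83.3
stack side [547.9 269. ] e1 128@-96.2 e2 57@174.9
scene 294 [(np.float64(791.5), np.float64(-194.8)), (np.float64(582.5), np.float64(-168.3)), (np.float64(554.0), np.float64(-393.6)), (np.float64(767.0), np.float64(-422.3))]
side 294 [(np.float64(592.1), np.float64(-170.5)), (np.float64(567.9), np.float64(-386.3)), (np.float64(769.4), np.float64(-413.5))]
side 140 [(np.float64(520.6), np.float64(-165.8)), (np.float64(499.1), np.float64(-379.3))]
side 0 [(np.float64(520.3), np.float64(-167.4)), (np.float64(497.6), np.float64(-380.5))]
side 240 [(np.float64(565.2), np.float64(-198.7)), (np.float64(555.2), np.float64(-345.9))]
side 167 [(np.float64(517.1), np.float64(-203.9)), (np.float64(506.5), np.float64(-351.4))]
scene 0 [(np.float64(788.9), np.float64(30.1))]
scene 88 [(np.float64(790.2), np.float64(4.4))]
side 88 [(np.float64(796.3), np.float64(-2.6))]
side 190 [(np.float64(402.7), np.float64(565.9))]
scene 190 [(np.float64(406.1), np.float64(567.7))]
```

The rows are not in the units I measure in: shifts go in shares of 750 mm and turns go in shares of 180 degrees. I convert before sending: -28 mm is -0.0373, -24 mm is -0.032.

```bash
python3 steer.py '[[[0, 0, 0], [-0.0267, -0.0227, -0.02], 1], [[0, 0, 0], [-0.0373, -0.032, -0.012], 1], [[0, 0, 0], [-0.0373, -0.032, -0.012], 1], [[0, 0, 0], [-0.0373, -0.032, -0.012], 1], [[0, 0, 0], [-0.0373, -0.032, -0.0107], 1]]' 40
for i in 1; do python3 steer.py '[[[0, 0, 0], [-0.0373, -0.032, -0.0107], 1], [[0, 0, 0], [-0.0373, -0.032, -0.0107], 1], [[0, 0, 0], [-0.0373, -0.032, -0.0107], 1], [[0, 0, 0], [-0.0373, -0.032, -0.008], 1], [[0, 0, 0], [-0.0373, -0.032, 0], 1]]'; done
python3 steer.py '[[[0, 0, 0], [-0.0373, -0.032, 0], 1], [[0, 0, 0], [-0.0373, -0.032, 0], 1], [[0, 0, 0], [-0.0373, -0.032, 0], 1], [[0, 0, 0], [-0.0373, -0.032, 0], 1], [[0, 0, 0], [-0.0373, -0.032, 0], 1]]'
python3 steer.py '[[[0, 0, 0], [-0.0373, -0.032, 0], 1], [[0, 0, 0], [-0.0373, -0.032, 0], 1], [[0, 0, 0], [-0.0373, -0.032, 0], 1], [[0, 0, 0], [-0.032, -0.0267, 0], 1], [[0, 0, 0], [0, 0, 0], 1]]'
python3 - <<'E'
from h import *
s=sense(); p=imaging.camera_params('wrist'); grab('wrist','w1.png'); print(s['eef_pos'],s['tcp_rot'],s['qpos']); 
np.save('w1.npy',p,allow_pickle=True)
E
```

```text
clock: 0.57
eef_pos: [276.9, 449.2, 303.5]
tcp_rot: [-3.141, 0.0, 2.844]
contact_force: [0.7, 0.6, 0.1]
opening: 1.0
grasp_force: 0.0
clock: 0.98
eef_pos: [376.0, 293.6, 334.5]
tcp_rot: [3.14, 0.001, 2.844]
contact_force: [1.1, 0.3, 1.1]
opening: 0.994
grasp_force: 0.0
clock: 1.4
eef_pos: [474.2, 137.4, 333.3]
tcp_rot: [3.141, 0.0, 2.844]
contact_force: [0.3, 0.3, 0.3]
opening: 1.003
grasp_force: 0.0
clock: 1.82
eef_pos: [552.3, 15.3, 332.9]
tcp_rot: [-3.14, 0.001, 2.841]
contact_force: [-0.7, 0.8, 0.7]
opening: 1.0
grasp_force: 0.0
[552.26178204  15.25762988 332.90811333] [-3.14012398e+00  1.36340432e-03  2.84070573e+00] [ 0.02596694  0.17071132  1.69628965 -0.0019124   1.27377252 -1.2433825 ]
```

View pics/w1.png

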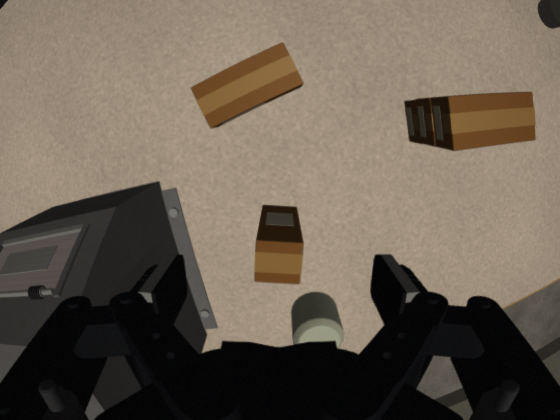

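Wrist view: the tall carton's top face has corners near (257,240), (302,240), (300,283) and (255,282). The spare is at (247,85), the stack top at (493,120) and the box flap at the left edge. Casting rays.

```bash
cat >> h.py <<'E'
def rect(name,n,L,z,p=None):
    P=np.array([onz(n,u,v,z,p)[:2] for u,v in L]); c=P.mean(0)
    e1=(P[1]-P[0]+P[2]-P[3])/2; e2=(P[2]-P[1]+P[3]-P[0])/2
    print(name,n,c.round(1),'e1 %.0f@%.1f e2 %.0f@%.1f'%(np.hypot(*e1),np.degrees(np.arctan2(e1[1],e1[0])),np.hypot(*e2),np.degrees(np.arctan2(e2[1],e2[0]))))
E
python3 - <<'E'
from h import *
p=np.load('w1.npy',allow_pickle=True).item()
rect('tall','wrist',[(257,240),(302,240),(300,283),(255,282)],140,p)
rect('spare','wrist',[(191,89),(285,43),(302,84),(212,127)],45,p)
rect('stack','wrist',[(449,97),(531,92),(535,140),(455,150)],135,p)
print(onz('wrist',160,183,294,p),onz('wrist',85,227,240,p),onz('wrist',59,295,167,p))
E
```

```text
tall wrist [630.9  -8.8] e1 48@72.0 e2 50@-19.6
spare wrist [436.9  10.2] e1 128@97.9 e2 57@7.7
stack wrist [548.9 276.4] e1 126@82.8 e2 59@-6.0
[500.3 -33.  294. ] [ 516.1 -133.9  240. ] [ 593.5 -281.6  167. ]
```

Scaled: 40 mm is 0.0533, 35 mm is 0.0467, 0.02 rad is 0.0064.

```bash
python3 steer.py '[[[0, 0, 0.0064], [-0.0373, -0.0013, 0], 1], [[0, 0, 0], [-0.0373, -0.0013, 0.0267], 1], [[0, 0, 0], [-0.036, -0.0013, 0.0467], 1], [[0, 0, 0], [0, 0, 0.0533], 1], [[0, 0, 0], [0, 0, 0.0467], 1]]' 70
python3 steer.py '[[[0, 0, 0], [0, 0, 0.04], 1], [[0, 0, 0], [0, 0, 0.04], 1], [[0, 0, 0], [0, 0, 0.0293], 1], [[0, 0, 0], [0, 0, 0], 1], [[0, 0, 0], [0, 0, 0], 1]]'
python3 steer.py '[[[0, 0, 0], [0, 0, 0], 0], [[0, 0, 0], [0, 0, 0], 0], [[0, 0, 0], [0, 0, 0], 0], [[0, 0, 0], [0, 0, 0], 0], [[0, 0, 0], [0, 0, 0], 0]]'
python3 steer.py '[[[0, 0, 0], [0, 0, 0], 0], [[0, 0, 0], [0, 0, 0], 0], [[0, 0, 0], [0, 0, 0], 0], [[0, 0, 0], [0, 0, 0], 0]]'
```

```text
clock: 2.28
eef_pos: [626.8, -7.6, 203.3]
tcp_rot: [3.141, -0.0, 2.824]
contact_force: [1.2, -0.1, -1.2]
opening: 1.0
grasp_force: 0.0
clock: 2.7
eef_pos: [625.4, -7.4, 122.6]
tcp_rot: [-3.141, -0.003, 2.824]
contact_force: [0.6, 0.2, 0.1]
opening: 1.0
grasp_force: 0.0
clock: 3.12
eef_pos: [627.7, -8.3, 125.6]
tcp_rot: [3.141, 0.003, 2.824]
contact_force: [-2.5, -0.6, 7.0]
opening: 0.58
grasp_force: 71.4
clock: 3.45
eef_pos: [627.7, -8.3, 125.6]
tcp_rot: [3.141, 0.003, 2.824]
contact_force: [-1.1, -0.1, 7.9]
opening: 0.582
grasp_force: 71.4
```

Scaled: -40 mm is -0.0533, -25 mm is -0.0333.

```bash
python3 - <<'E'
from h import *
p=np.load('w1.npy',allow_pickle=True).item()
print(onz('wrist',160,183,0,p),onz('wrist',207,345,0,p),'lip-left',onz('wrist',85,227,167,p),'hinge-left',onz('wrist',74,291,240,p))
Rb=R.from_euler('z',-6.7,degrees=True)
o=np.array([509.5,-273,0])
for q in [(0,110,0),(280,110,0),(13,72,167),(46,72,240)]: print(q,(o+Rb.apply(q)).round(1))
E
python3 steer.py '[[[0, 0, 0], [0, 0, -0.0333], 0], [[0, 0, 0], [0, 0, -0.0533], 0], [[0, 0, 0], [0, 0, -0.0533], 0], [[0, 0, 0], [0, 0, -0.0533], 0], [[0, 0, 0], [0, 0, -0.0533], 0]]'
python3 steer.py '[[[0, 0, -0.0318], [0.0507, 0, -0.02], 0], [[0, 0, -0.0318], [0.0507, 0, 0], 0], [[0, 0, 0], [0.0507, 0, 0], 0], [[0, 0, 0], [0.0507, 0, 0], 0], [[0, 0, 0], [0.0267, 0, 0], 0]]'
python3 - <<'E'
from h import *
print(sense())
E
```

```text
[ 523.2 -160.1    0. ] [ 820.3 -202.9   -0. ] lip-left [ 525.8 -191.9  167. ] hinge-left [ 566.2 -179.1  240. ]
(0, 110, 0) [ 522.3 -163.8    0. ]
(280, 110, 0) [ 800.4 -196.4    0. ]
(13, 72, 167) [ 530.8 -203.   167. ]
(46, 72, 240) [ 563.6 -206.9  240. ]
clock: 3.87
eef_pos: [625.8, -8.2, 310.5]
tcp_rot: [-3.142, -0.0, 2.824]
contact_force: [0.9, 0.1, -4.7]
opening: 0.578
grasp_force: 74.2
clock: 4.28
eef_pos: [453.3, 23.4, 323.1]
tcp_rot: [-3.141, -0.003, 3.024]
contact_force: [-0.5, 0.8, -5.0]
opening: 0.581
grasp_force: 72.8
{'clock': 4.2833, 'qpos': array([ 4.81308288e-02,  1.28955284e-02,  1.89389968e+00,  3.12509952e-04,
        1.23738414e+00, -1.40511466e+00]), 'qvel': array([ 0.07684388, -0.37795893,  0.37389635, -0.00542171, -0.04276258,
        0.07497   ]), 'joint_efforts': array([-5.82519751e-01, -3.74829304e+01, -4.01281857e+01,  4.56664338e-05,
       -2.68545561e-01, -9.17494018e-02]), 'eef_pos': array([453.26514912,  23.42944082, 323.14826874]), 'tcp_rot': array([-3.14145704e+00, -2.59994436e-03,  3.02393899e+00]), 'contact_force': array([-0.47301409,  0.7877114 , -4.96148211]), 'wrist_torque': array([ 0.01377808,  0.05567473, -0.05068403]), 'grasp_force': 72.84070014953613, 'opening': 0.5809515264023661}
```

Scaled: -36 mm is -0.048, -20 mm is -0.0267, -0.1 rad is -0.0318.

```bash
python3 steer.py '[[[0, -0.0159, 0], [0.02, -0.0267, 0], 0], [[0, -0.0318, 0], [0, -0.048, 0], 0], [[0, -0.0318, 0], [0, -0.048, 0], 0], [[0, -0.0318, 0], [0, -0.048, 0], 0], [[0, -0.0318, 0], [0, -0.048, 0], 0]]'
python3 steer.py '[[[0, -0.0318, 0], [0, -0.048, 0], 0], [[0, -0.0318, 0], [0, -0.048, 0], 0], [[0, -0.0318, 0], [0, -0.0427, 0], 0], [[0, -0.0111, 0], [0, -0.0267, 0], 0], [[0, 0, 0], [0, 0, 0], 0]]'
python3 - <<'E'
from h import *
s=sense(); p=imaging.camera_params('wrist'); grab('wrist','w2.png');np.save('w2.npy',p,allow_pickle=True)
grab('side','d2.png')
s=sense();print(s['qpos'],s['eef_pos'],R.from_euler('xyz',s['tcp_rot']).as_matrix().round(3))
a=cv2.imread('pics/d2.png')[100:350,120:440]; w=cv2.imread('pics/w2.png')
o=np.hstack([cv2.resize(w,(400,300)),cv2.resize(a,(384,300))]); cv2.imwrite('pics/c2.png',cv2.convertScaleAbs(o,alpha=1.4))
E
```

```text
clock: 4.7
eef_pos: [422.9, -136.5, 324.0]
tcp_rot: [-3.139, 0.449, 3.026]
contact_force: [1.3, 1.4, -5.8]
opening: 0.579
grasp_force: 74.9
clock: 5.12
eef_pos: [414.5, -218.8, 320.3]
tcp_rot: [3.123, 0.664, 3.022]
contact_force: [0.7, -0.3, -4.2]
opening: 0.578
grasp_force: 75.7
[-0.74523399 -0.20836475  2.25014609  0.66179596  0.65936023 -2.64377275] [ 415.05743427 -216.66631262  320.25360971] [[-0.784  0.108  0.612]
 [ 0.096  0.994 -0.052]
 [-0.614  0.018 -0.789]]
```

View pics/c2.png

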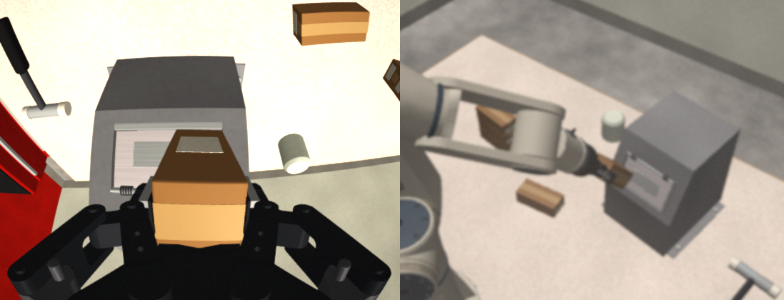

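Wrist view: the box front is ahead with the flap at about (140,155), behind the held carton. Side view: the carton points at the flap. Joint 6 is close to its range limit, so I'll use the equivalent half turn about the tool axis.

Scaled: -8 mm is -0.0107, 0.12 rad is 0.0382.

```bash

python3 steer.py '[[[0, 0, 0.0382], [0, 0, -0.0107], 0], [[0, 0, 0.0382], [0, 0, 0], 0], [[0, 0, 0.0382], [0, 0, 0], 0], [[0, 0, 0.0382], [0, 0, 0], 0], [[0, 0, 0.0382], [0, 0, 0], 0]]'
python3 steer.py '[[[0, 0, 0.0382], [0, 0, 0], 0], [[0, 0, 0.0382], [0, 0, 0], 0], [[0, 0, 0.0382], [0, 0, 0], 0], [[0, 0, 0.0382], [0, 0, 0], 0], [[0, 0, 0.0382], [0, 0, 0], 0]]'
python3 steer.py '[[[0, 0, 0.0382], [0, 0, 0], 0], [[0, 0, 0.0382], [0, 0, 0], 0], [[0, 0, 0.0382], [0, 0, 0], 0], [[0, 0, 0.0382], [0, 0, 0], 0], [[0, 0, 0.0382], [0, 0, 0], 0]]'
python3 steer.py '[[[0, 0, 0.0382], [0, 0, 0], 0], [[0, 0, 0.0382], [0, 0, 0], 0], [[0, 0, 0.0382], [0, 0, 0], 0], [[0, 0, 0.0382], [0, 0, 0], 0], [[0, 0, 0.0382], [0, 0, 0], 0]]'
python3 steer.py '[[[0, 0, 0.0382], [0, 0, 0], 0], [[0, 0, 0.0382], [0, 0, 0], 0], [[0, 0, 0.0382], [0, 0, 0], 0], [[0, 0, 0.0382], [0, 0, 0], 0], [[0, 0, 0.0382], [0, 0, 0], 0]]'
python3 steer.py '[[[0, 0, 0.0382], [0, 0, 0], 0], [[0, 0, 0.0064], [0, 0, 0], 0], [[0, 0, 0], [0, 0, 0], 0]]'
python3 - <<'E'
from h import *
s=sense();print(s['qpos'],s['eef_pos'],R.from_euler('xyz',s['tcp_rot']).as_matrix().round(3))
bx=R.from_euler('z',-6.7,degrees=True).apply
y=-bx([0,1,0]); z=bx([.707,0,-.707]); z/=np.linalg.norm(z); T=np.c_[np.cross(y,z),y,z]
C=R.from_euler('xyz',s['tcp_rot']).as_matrix(); print('rotvec tool',R.from_matrix(C.T@T).as_rotvec().round(3))
slot=np.array([509.5,-273,0])+bx([30,0,203]); print('move to pre, tool axes',(C.T@(slot-165*z-s['eef_pos'])).round(1))
E
```

```text
clock: 5.63
eef_pos: [411.4, -214.5, 327.1]
tcp_rot: [2.71, 0.518, 2.311]
contact_force: [0.3, -0.5, -5.2]
opening: 0.573
grasp_force: 75.5
clock: 6.05
eef_pos: [411.4, -214.4, 327.0]
tcp_rot: [2.508, 0.205, 1.76]
contact_force: [-0.8, -0.5, -5.4]
opening: 0.579
grasp_force: 75.5
clock: 6.47
eef_pos: [411.4, -214.4, 327.0]
tcp_rot: [2.497, -0.16, 1.281]
contact_force: [-0.4, -0.0, -5.4]
opening: 0.576
grasp_force: 75.5
clock: 6.88
eef_pos: [411.4, -214.4, 327.0]
tcp_rot: [2.673, -0.485, 0.745]
contact_force: [0.7, 0.2, -5.0]
opening: 0.577
grasp_force: 75.6
clock: 7.3
eef_pos: [411.4, -214.4, 327.0]
tcp_rot: [3.058, -0.657, 0.056]
contact_force: [-0.2, -0.5, -4.8]
opening: 0.576
grasp_force: 75.6
clock: 7.55
eef_pos: [411.4, -214.9, 327.1]
tcp_rot: [-3.123, -0.662, -0.112]
contact_force: [0.4, 0.4, -4.4]
opening: 0.575
grasp_force: 75.6
[-0.75125346 -0.22528302  2.24621511  0.65126874  0.680346    0.50178202] [ 411.44355942 -214.8763577   327.077009  ] [[ 0.784 -0.101  0.613]
 [-0.088 -0.995 -0.05 ]
 [ 0.615 -0.014 -0.789]]
rotvec tool [-0.022  0.124  0.003]
move to pre, tool axes [ 9.1 46.7 15.6]
```

Scaled: 10 mm is 0.0133, 7 mm is 0.0093, 0.025 rad is 0.008.

```bash

python3 steer.py '[[[0, 0.0064, 0], [0.0027, 0.0133, 0], 0], [[-0.0032, 0.008, 0], [0.0027, 0.0133, 0], 0], [[-0.0032, 0.008, 0], [0.0027, 0.0133, 0], 0], [[0, 0.008, 0], [0.0027, 0.0133, 0], 0], [[0, 0.008, 0], [0.0013, 0.0093, 0], 0]]'
python3 steer.py '[[[0, 0, 0], [0, 0, 0], 0], [[0, 0, 0], [0, 0, 0], 0]]'
cat > st.py <<'E'
from h import *
s=sense();print(s['qpos'].round(3),s['eef_pos'],s['contact_force'].round(1))
bx=R.from_euler('z',-6.7,degrees=True).apply
y=-bx([0,1,0]); z=bx([.707,0,-.707]); z/=np.linalg.norm(z); T=np.c_[np.cross(y,z),y,z]
C=R.from_euler('xyz',s['tcp_rot']).as_matrix(); print('rotvec tool',R.from_matrix(C.T@T).as_rotvec().round(3))
slot=np.array([509.5,-273,0])+bx([30,0,203]); print('slot from tcp, tool axes',(C.T@(slot-s['eef_pos'])).round(1))
E
python3 st.py
python3 - <<'E'
from h import *
p=imaging.camera_params('wrist'); w=grab('wrist','w3.png');np.save('w3.npy',p,allow_pickle=True)
cv2.imwrite('pics/w3b.png',cv2.convertScaleAbs(w[:,:,::-1],alpha=1.6))
E
```

```text
clock: 7.97
eef_pos: [413.3, -263.8, 332.9]
tcp_rot: [3.136, -0.784, -0.11]
contact_force: [-0.1, -0.0, -4.9]
opening: 0.578
grasp_force: 75.9
clock: 8.13
eef_pos: [412.7, -263.3, 332.0]
tcp_rot: [3.141, -0.781, -0.115]
contact_force: [-0.3, 0.6, -5.9]
opening: 0.579
grasp_force: 75.9
[-0.904 -0.175  2.259  0.926  0.674  0.146] [ 412.68873966 -263.28548574  332.04963632] [-0.3  0.6 -5.9]
rotvec tool [-0.     0.004  0.001]
slot from tcp, tool axes [ -0.4  -1.6 181.3]
```

View pics/w3b.png

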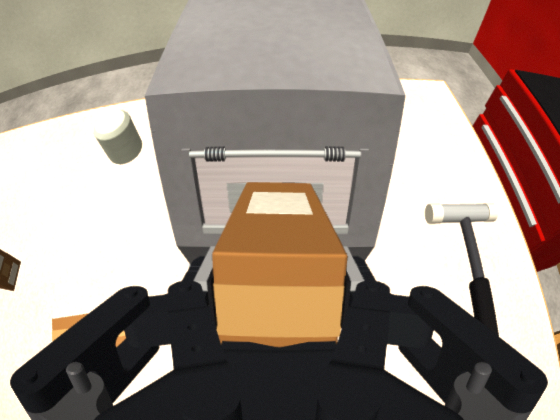

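The wrist view shows the carton centred on the flap: hinge mid at (275,154), lower lip at about (276,230), top front edge at (276,96). Quick check of the heights.

```bash
python3 - <<'E'
from h import *
p=np.load('w3.npy',allow_pickle=True).item()
R_=R.from_euler('z',6.7,degrees=True)
for u,v,z in [(275,154,240),(276,230,167),(276,96,294),(150,96,294),(404,96,294)]:
    print(z,R_.apply(onz('wrist',u,v,z,p)-np.array([509.5,-273,0])).round(1))
E
```

```text
240 [ 44.4   2.  240. ]
167 [  4.9   1.4 167. ]
294 [ 60.3   0.8 294. ]
294 [ 67.4 106.8 294. ]
294 [  67.3 -106.1  294. ]
```

Scaled: 15 mm is 0.02, 12 mm is 0.016.

```bash

python3 steer.py '[[[0, 0, 0], [-0.004, -0.0013, 0.0133], 0], [[0, 0, 0], [0, -0.0013, 0.02], 0], [[0, 0, 0], [0, 0, 0.016], 0], [[0, 0, 0], [0, 0, 0.0133], 0], [[0, 0, 0], [0, 0, 0.0133], 0]]'
python3 steer.py '[[[0, 0, 0], [0, 0, 0.0133], 0], [[0, 0, 0], [0, 0, 0.0133], 0], [[0, 0, 0], [0, 0, 0.0133], 0], [[0, 0, 0], [0, 0, 0.0133], 0], [[0, 0, 0], [0, 0, 0.0133], 0]]'
python3 steer.py '[[[0, 0, 0], [0, 0, 0.0133], 0], [[0, 0, 0], [0, 0, 0.0133], 0], [[0, 0, 0], [0, 0, 0.0133], 0], [[0, 0, 0], [0, 0, 0], 0]]'
python3 st.py
```

```text
clock: 8.6
eef_pos: [451.6, -265.2, 289.8]
tcp_rot: [3.14, -0.782, -0.114]
contact_force: [-6.4, 0.9, -0.6]
opening: 0.576
grasp_force: 76.8
clock: 9.02
eef_pos: [486.2, -269.0, 253.7]
tcp_rot: [3.141, -0.781, -0.114]
contact_force: [-3.3, 0.6, -5.4]
opening: 0.579
grasp_force: 76.3
clock: 9.35
eef_pos: [507.2, -271.4, 231.4]
tcp_rot: [-3.141, -0.78, -0.115]
contact_force: [-1.4, -0.2, -9.5]
opening: 0.575
grasp_force: 75.7
[-0.718  0.133  2.245  1.388  0.418 -0.256] [ 507.23634981 -271.38263498  231.40053699] [-1.4 -0.2 -9.5]
rotvec tool [-0.002  0.006  0.001]
slot from tcp, tool axes [ 3.1  1.4 43. ]
```

Scaled: 10 mm is 0.0133, 1 mm is 0.0013.

```bash

python3 steer.py '[[[0, 0, 0], [0, 0.0013, 0.0133], 0], [[0, 0, 0], [0, 0, 0.0133], 0], [[0, 0, 0], [0, 0, 0.0133], 0], [[0, 0, 0], [0, 0, 0.0133], 0], [[0, 0, 0], [0, 0, 0.0133], 0]]'
python3 steer.py '[[[0, 0, 0], [0, 0, 0], 0]]'
python3 st.py
python3 steer.py '[[[0, 0, 0], [0, 0, 0], 1], [[0, 0, 0], [0, 0, 0], 1], [[0, 0, 0], [0, 0, 0], 1], [[0, 0, 0], [0, 0, 0], 1], [[0, 0, 0], [0, 0, 0], 1]]'
python3 st.py
python3 - <<'E'
from h import *
w=grab('wrist','w4.png');cv2.imwrite('pics/w4b.png',cv2.convertScaleAbs(w[:,:,::-1],alpha=1.6))
E
```

```text
clock: 9.77
eef_pos: [541.9, -277.1, 197.5]
tcp_rot: [3.141, -0.782, -0.116]
contact_force: [-3.1, 0.1, -5.1]
opening: 0.577
grasp_force: 76.0
clock: 9.85
eef_pos: [542.1, -277.0, 196.6]
tcp_rot: [-3.141, -0.78, -0.116]
contact_force: [-1.5, -0.2, -8.1]
opening: 0.578
grasp_force: 75.6
[-0.672  0.247  2.213  1.612  0.381 -0.46 ] [ 542.06915822 -277.02270221  196.58288961] [-1.5 -0.2 -8.1]
rotvec tool [-0.001  0.005  0.001]
slot from tcp, tool axes [ 2.5 -0.2 -6.5]
clock: 10.27
eef_pos: [541.8, -277.9, 198.5]
tcp_rot: [3.141, -0.784, -0.117]
contact_force: [-4.6, 0.5, 1.8]
opening: 0.995
grasp_force: 2.2
[-0.674  0.243  2.213  1.612  0.382 -0.46 ] [ 541.82627508 -277.9101125   198.52885994] [-4.6  0.5  1.8]
rotvec tool [ 0.001  0.002 -0.   ]
slot from tcp, tool axes [ 1.3 -1.1 -5.1]
```

View pics/w4b.png

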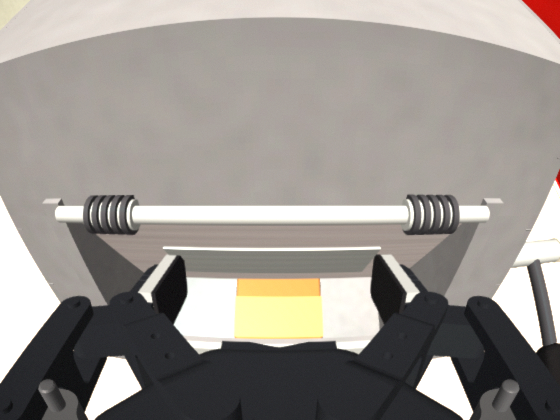

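The wrist view shows the flap held open by the fingers. The carton at (279,310) looks clearly smaller, so it has slid further into the box. I'll retreat and check the flap by differencing the side picture against the first one.

Scaled: -35 mm is -0.0467, -25 mm is -0.0333.

```bash

python3 steer.py '[[[0, 0, 0], [0, 0, -0.02], 1], [[0, 0, 0], [0, 0, -0.0333], 1], [[0, 0, 0], [0, 0, -0.0467], 1], [[0, 0, 0], [0, 0, -0.0467], 1], [[0, 0, 0], [0, 0, -0.0467], 1]]'
python3 steer.py '[[[0, 0, 0], [0, 0, -0.04], 1], [[0, 0, 0], [0, 0.0133, 0], 1], [[0, -0.0318, 0], [0, 0, 0], 1], [[0, -0.0318, 0], [0, 0, 0], 1], [[0, 0, 0], [0, 0, 0], 1]]'
python3 st.py
python3 - <<'E'
from h import *
p=imaging.camera_params('wrist');w=grab('wrist','w5.png');d=grab('side','d5.png');np.save('w5.npy',p,allow_pickle=True)
a=cv2.imread('pics/d0.png').astype(int);b=cv2.imread('pics/d5.png').astype(int)
D=abs(a-b).max(2)
# flap quad in the side picture
q=np.array([(309,227),(348,250),(339,276),(301,252)]);m=cv2.fillConvexPoly(np.zeros(D.shape,np.uint8),q,1)>0
print('flap diff',D[m].mean(),(D[m]>25).mean())
o=np.hstack([cv2.resize(cv2.imread('pics/w5.png'),(400,300)),cv2.resize(b[170:320,220:410].astype(np.uint8),(380,300))]);cv2.imwrite('pics/c5.png',cv2.convertScaleAbs(o,alpha=1.5))
E
```

```text
clock: 10.73
eef_pos: [439.3, -265.4, 301.6]
tcp_rot: [-3.141, -0.782, -0.117]
contact_force: [1.7, -0.3, 1.2]
opening: 1.0
grasp_force: 0.0
clock: 11.15
eef_pos: [419.8, -274.0, 323.6]
tcp_rot: [-3.141, -0.616, -0.115]
contact_force: [0.3, 0.1, 0.7]
opening: 1.001
grasp_force: 0.0
[-0.825 -0.125  2.157  0.612  0.715  0.472] [ 419.7841288  -274.04502002  323.62987041] [0.3 0.1 0.7]
rotvec tool [-0.001  0.169  0.001]
slot from tcp, tool axes [ 27.4 -11.3 167.2]
flap diff 13.538893344025661 0.1748195669607057
```

View pics/c5.png

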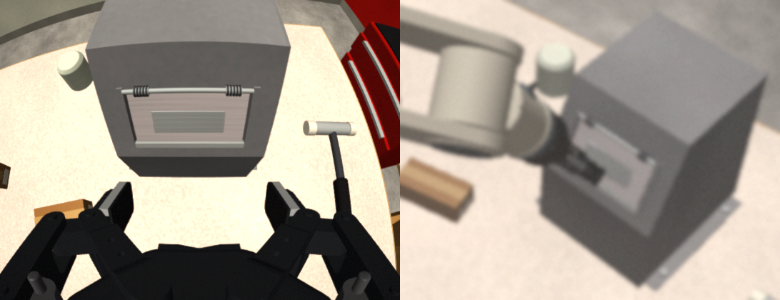

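The flap is shut flush and the carton is gone inside, with nothing left on the bench in front of the box. On to the spare: untilt, travel and turn.

Scaled: -34 mm is -0.0453, -30 mm is -0.04, -0.12 rad is -0.0382.

```bash

python3 steer.py '[[[0, -0.0318, 0], [0, -0.02, 0], 1], [[0, -0.0382, 0], [0, -0.04, 0], 1], [[0, -0.0382, 0], [0, -0.0453, 0], 1], [[0, -0.0382, 0], [0, -0.0453, 0], 1], [[0, -0.0382, 0], [0, -0.0453, 0], 1]]'
python3 steer.py '[[[0, -0.0111, 0], [-0.0067, -0.0453, 0], 1], [[0, 0, 0], [-0.0067, -0.0453, 0], 1], [[0, 0, 0], [-0.0067, -0.0453, 0], 1], [[0, 0, 0], [-0.0027, -0.0453, 0], 1], [[0, 0, -0.0318], [0, 0, 0], 1]]'
python3 steer.py '[[[0, 0, -0.0382], [0, 0, 0], 1], [[0, 0, -0.0382], [0, 0, 0], 1], [[0, 0, -0.0382], [0, 0, 0], 1], [[0, 0, -0.0382], [0, 0, 0], 1], [[0, 0, -0.0382], [0, 0, 0], 1]]'
python3 steer.py '[[[0, 0, -0.0382], [0, 0, 0], 1], [[0, 0, -0.0382], [0, 0, 0], 1], [[0, 0, -0.0382], [0, 0, 0], 1], [[0, 0, -0.0382], [0, 0, 0], 1], [[0, 0, -0.0382], [0, 0, 0], 1]]'
python3 steer.py '[[[0, 0, -0.0382], [0, 0, 0], 1], [[0, 0, -0.0382], [0, 0, 0], 1], [[0, 0, -0.0382], [0, 0, 0], 1], [[0, 0, -0.0382], [0, 0, 0], 1], [[0, 0, -0.0159], [0, 0, 0], 1]]'
python3 - <<'E'
from h import *
s=sense();print(s['qpos'].round(3),s['eef_pos'],s['tcp_rot'])
p=imaging.camera_params('wrist');w=grab('wrist','w6.png');np.save('w6.npy',p,allow_pickle=True)
# brown mask
h=cv2.cvtColor(w,cv2.COLOR_RGB2HSV);m=cv2.inRange(h,(5,90,40),(25,255,255))
m=cv2.morphologyEx(m,cv2.MORPH_CLOSE,np.ones((5,5)))
for c in cv2.findContours(m,0,1)[0]:
    if cv2.contourArea(c)>800:
        a=cv2.approxPolyDP(c,5,True)[:,0]; print(cv2.contourArea(c),a.tolist())
        P=np.array([onz('wrist',*q,22,p)[:2] for q in a]);print(P.tolist())
E
```

```text
clock: 11.67
eef_pos: [433.3, -137.1, 321.5]
tcp_rot: [-3.125, -0.102, -0.107]
contact_force: [0.9, -0.3, -1.2]
opening: 1.001
grasp_force: 0.0
clock: 12.08
eef_pos: [430.3, 4.1, 320.7]
tcp_rot: [-3.126, -0.069, -0.005]
contact_force: [-0.3, 0.3, -0.9]
opening: 1.002
grasp_force: 0.0
clock: 12.5
eef_pos: [430.4, -0.5, 320.6]
tcp_rot: [3.113, -0.064, 0.604]
contact_force: [-0.2, 0.8, -0.4]
opening: 0.997
grasp_force: 0.0
clock: 12.92
eef_pos: [430.4, -0.6, 320.6]
tcp_rot: [3.082, -0.037, 1.204]
contact_force: [-0.3, -1.0, -0.3]
opening: 0.998
grasp_force: 0.0
clock: 13.33
eef_pos: [430.4, -0.6, 320.6]
tcp_rot: [3.071, -0.002, 1.734]
contact_force: [-0.1, -0.1, -0.2]
opening: 1.004
grasp_force: 0.0
[-0.015 -0.067  1.978  0.016  1.162 -0.184] [430.40077216  -0.59139819 320.62553827] [ 3.07149026e+00 -1.84628654e-03  1.73399185e+00]
4853.5 [[245, 114], [244, 215], [290, 216], [293, 116]]
[[397.7, 68.6], [415.5, -64.0], [477.3, -56.6], [458.6, 75.7]]
```

```bash
cat > go.py <<'E'
from h import *
import sys
x,y,z,a=map(float,sys.argv[1:5])   # target TCP and tool yaw (deg), pointing down
s=sense();C=R.from_euler('xyz',s['tcp_rot']);T=R.from_euler('xyz',[np.pi,0,np.radians(a)])
print('rotvec',(C.inv()*T).as_rotvec().round(3),'then move',T.inv().apply(np.array([x,y,z])-s['eef_pos']).round(1), 'before-turn',C.inv().apply(np.array([x,y,z])-s['eef_pos']).round(1))
E
python3 - <<'E'
from h import *
p=np.load('w6.npy',allow_pickle=True).item()
for z in (34,45): rect('spare','wrist',[(245,114),(244,215),(290,216),(293,116)],z,p)
p=np.load('w1.npy',allow_pickle=True).item()
E
python3 go.py 436.5 7 150 97.5
```

```text
spare wrist [436.6   7.6] e1 130@-82.1 e2 60@6.7
spare wrist [435.8   9.2] e1 126@-82.1 e2 58@6.7
rotvec [ 0.07  -0.003  0.032] then move [  6.8   7.  170.7] before-turn [  6.4  -4.7 170.8]
```

The rows are not in the units I measure in: shifts go in shares of 750 mm and turns go in shares of 180 degrees. I convert before sending: 38 mm is 0.0507, 25 mm is 0.0333, 0.07 rad is 0.0223.

```bash

python3 steer.py '[[[0.0223, -0.001, 0.0102], [0, 0, 0], 1], [[0, 0, 0], [0.0093, 0.0093, 0.0333], 1], [[0, 0, 0], [0, 0, 0.0507], 1], [[0, 0, 0], [0, 0, 0.0507], 1], [[0, 0, 0], [0, 0, 0.0507], 1]]'
python3 steer.py '[[[0, 0, 0], [0, 0, 0.0427], 1], [[0, 0, 0], [0, 0, 0], 1]]'
python3 go.py 436.5 7 30 97.3
```

```text
clock: 13.8
eef_pos: [436.9, 5.8, 181.1]
tcp_rot: [3.14, 0.002, 1.691]
contact_force: [1.1, 0.6, 0.1]
opening: 0.998
grasp_force: 0.0
clock: 13.97
eef_pos: [433.0, 5.2, 145.4]
tcp_rot: [-3.133, 0.001, 1.69]
contact_force: [-1.8, -0.2, -0.3]
opening: 1.002
grasp_force: 0.0
rotvec [-0.009  0.001 -0.008] then move [  1.4   3.7 115.4] before-turn [  1.6   4.8 115.4]
```

Scaled: 30 mm is 0.04, 22 mm is 0.0293, -0.008 rad is -0.0025.

```bash

python3 steer.py '[[[-0.0025, 0, -0.0025], [0.0013, 0.004, 0.0267], 1], [[0, 0, 0], [0, 0, 0.04], 1], [[0, 0, 0], [0, 0, 0.04], 1], [[0, 0, 0], [0, 0, 0.0293], 1], [[0, 0, 0], [0, 0, 0.016], 1]]' 60
python3 steer.py '[[[0, 0, 0], [0, 0, 0], 1], [[0, 0, 0], [0, 0, 0], 1]]'
python3 steer.py '[[[0, 0, 0], [0, 0, 0], 0], [[0, 0, 0], [0, 0, 0], 0], [[0, 0, 0], [0, 0, 0], 0], [[0, 0, 0], [0, 0, 0], 0], [[0, 0, 0], [0, 0, 0], 0]]'
python3 steer.py '[[[0, 0, 0], [0, 0, 0], 0], [[0, 0, 0], [0, 0, 0], 0], [[0, 0, 0], [0, 0, 0], 0]]'
python3 go.py 436.5 7 30 97.3
```

```text
clock: 14.38
eef_pos: [441.1, 5.4, 36.0]
tcp_rot: [3.134, 0.004, 1.698]
contact_force: [0.3, 0.2, 1.0]
opening: 0.999
grasp_force: 0.0
clock: 14.55
eef_pos: [441.9, 5.3, 37.7]
tcp_rot: [3.133, 0.005, 1.698]
contact_force: [0.1, 0.4, 0.7]
opening: 1.001
grasp_force: 0.0
clock: 14.97
eef_pos: [441.7, 5.1, 38.6]
tcp_rot: [3.132, 0.006, 1.699]
contact_force: [-6.3, -1.0, 13.4]
opening: 0.694
grasp_force: 62.3
clock: 15.22
eef_pos: [441.6, 5.1, 38.6]
tcp_rot: [3.132, 0.006, 1.699]
contact_force: [-5.6, -0.4, 14.2]
opening: 0.692
grasp_force: 62.3
rotvec [0.01  0.006 0.001] then move [ 2.5 -4.9  8.6] before-turn [ 2.6 -4.9  8.5]
```

Scaled: -38 mm is -0.0507, -20 mm is -0.0267.

```bash

python3 steer.py '[[[0, 0, 0], [0, 0, -0.0067], 0], [[0, 0, 0], [0, 0, -0.0267], 0], [[0, 0, 0], [0, 0, -0.0507], 0], [[0, 0, 0], [0, 0, -0.0507], 0], [[0, 0, 0], [0, 0, -0.0507], 0]]' 80
python3 steer.py '[[[0, 0, 0.0159], [0, 0, -0.0507], 0], [[0, 0, 0.0318], [0, 0, -0.0507], 0], [[0, 0, 0.0318], [0, 0, -0.04], 0], [[0, 0, 0], [0.0267, 0.0107, -0.02], 0], [[0, 0, 0], [0.0467, 0.02, 0], 0]]'
python3 steer.py '[[[0, 0, 0], [0.0467, 0.02, 0], 0], [[0, 0, 0], [0.0467, 0.02, 0], 0], [[0, 0, 0], [0.0467, 0.02, 0], 0], [[0, 0, 0], [0.0333, 0.0133, 0], 0], [[0, 0, 0], [0.016, 0.008, 0], 0]]'
python3 steer.py '[[[0, 0, 0], [0, 0, 0], 0], [[0, 0, 0], [0, 0, 0], 0]]'
python3 go.py 548 274 250 83
python3 - <<'E'
from h import *
p=imaging.camera_params('wrist');w=grab('wrist','w7.png');np.save('w7.npy',p,allow_pickle=True)
h=cv2.cvtColor(w,cv2.COLOR_RGB2HSV);m=cv2.inRange(h,(5,90,40),(25,255,255))
m=cv2.morphologyEx(m,cv2.MORPH_CLOSE,np.ones((5,5)))
for c in cv2.findContours(m,0,1)[0]:
    if cv2.contourArea(c)>800:
        a=cv2.approxPolyDP(c,4,True)[:,0]; print(cv2.contourArea(c),a.tolist())
cv2.imwrite('pics/w7b.png',cv2.convertScaleAbs(w[:,:,::-1],alpha=1.4))
E
```

```text
clock: 15.63
eef_pos: [439.8, 5.9, 178.2]
tcp_rot: [3.132, 0.006, 1.699]
contact_force: [1.0, -0.7, -5.1]
opening: 0.685
grasp_force: 88.5
clock: 16.05
eef_pos: [469.3, 57.1, 302.3]
tcp_rot: [3.124, 0.003, 1.445]
contact_force: [0.8, 1.2, -4.7]
opening: 0.687
grasp_force: 88.8
clock: 16.47
eef_pos: [547.4, 194.9, 297.6]
tcp_rot: [3.13, 0.002, 1.451]
contact_force: [0.1, 0.8, -3.6]
opening: 0.688
grasp_force: 88.6
clock: 16.63
eef_pos: [546.0, 191.7, 297.2]
tcp_rot: [3.132, 0.005, 1.45]
contact_force: [0.1, -0.1, -4.5]
opening: 0.687
grasp_force: 88.6
rotvec [0.01  0.005 0.001] then move [81.9 -8.  47.2] before-turn [82.1 -8.4 46.7]
40623.5 [[235, 28], [233, 114], [195, 119], [213, 342], [220, 348], [222, 341], [278, 347], [334, 341], [341, 348], [354, 255], [361, 120], [301, 113], [301, 28]]
```

View pics/w7b.png

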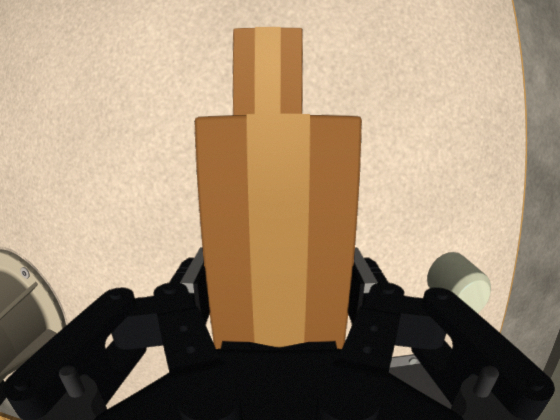

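The wrist view shows the stack top's far end with corners (235,28) and (301,28). Its sides run down to (233,114) and (301,113), in line behind the held carton, whose far top edge runs from (195,119) to (361,120). Computing the relative offset.

```bash
python3 - <<'E'
from h import *
p=np.load('w7.npy',allow_pickle=True).item(); t=np.array([546,191.7,297.2]);C=R.from_euler('xyz',[3.132,.005,1.45])
P=lambda u,v,z:C.inv().apply(onz('wrist',u,v,z,p)-t).round(1)
print('cam',C.inv().apply(ray('wrist',0,0,p)[0]-t))
for u,v,z in [(235,28,135),(301,28,135),(233,112,135),(301,112,135),(196,118,303.6),(361,119,303.6)]: print(u,v,P(u,v,z))
E
```

```text
cam [  68.10648479    0.29218974 -120.68588884]
235 28 [148.8 -36.9 161.1]
301 28 [148.4  19.8 161.7]
233 112 [ 73.7 -38.7 161.5]
301 112 [ 73.2  19.8 162. ]
196 118 [ 68.7 -28.7  -7. ]
361 119 [68.3 29.6 -6.5]
```

```bash

python3 steer.py '[[[0, 0, 0], [0.0133, -0.0027, 0], 0], [[0, 0, 0], [0.0333, -0.004, 0], 0], [[0, 0, 0], [0.0333, -0.004, 0], 0], [[0, 0, 0], [0.02, -0.0013, 0], 0], [[0, 0, 0], [0.0067, 0, 0], 0]]'
python3 steer.py '[[[0, 0, 0], [0, 0, 0.02], 0], [[0, 0, 0], [0, 0, 0.0333], 0], [[0, 0, 0], [0, 0, 0.0333], 0], [[0, 0, 0], [0, 0, 0.0267], 0], [[0, 0, 0], [0, 0, 0.016], 0]]'
python3 steer.py '[[[0, 0, 0], [0, 0, 0], 0], [[0, 0, 0], [0, 0, 0], 0], [[0, 0, 0], [0, 0, 0], 0]]'
python3 go.py 546.2 272.4 173.6 83.1
```

```text
clock: 17.1
eef_pos: [547.0, 273.7, 297.1]
tcp_rot: [3.131, 0.003, 1.449]
contact_force: [0.4, -1.1, -4.4]
opening: 0.686
grasp_force: 88.6
clock: 17.52
eef_pos: [547.1, 270.3, 197.6]
tcp_rot: [3.133, 0.006, 1.448]
contact_force: [-0.5, 0.3, -4.4]
opening: 0.684
grasp_force: 88.6
clock: 17.77
eef_pos: [549.2, 271.8, 201.3]
tcp_rot: [3.129, 0.003, 1.448]
contact_force: [-0.5, -0.0, -3.3]
opening: 0.685
grasp_force: 88.5
rotvec [ 0.013  0.003 -0.002] then move [ 0.2 -3.1 27.7] before-turn [ 0.3 -3.4 27.7]
```

Scaled: 8 mm is 0.0107, 6 mm is 0.008, 0.003 rad is 0.001.

```bash

python3 steer.py '[[[0.001, 0, 0], [0, -0.004, 0.0107], 0], [[0, 0, 0], [0, 0, 0.0107], 0], [[0, 0, 0], [0, 0, 0.008], 0], [[0, 0, 0], [0, 0, 0], 0], [[0, 0, 0], [0, 0, 0], 0]]'
python3 go.py 546.2 272.4 173.6 83.1
```

```text
clock: 18.18
eef_pos: [545.3, 271.8, 177.3]
tcp_rot: [3.135, 0.005, 1.449]
contact_force: [0.7, -0.1, -3.4]
opening: 0.687
grasp_force: 88.7
rotvec [ 0.007  0.005 -0.002] then move [0.7 0.9 3.7] before-turn [0.7 0.8 3.7]
```

Scaled: 1 mm is 0.0013, 0.8 mm is 0.0011.

```bash

python3 steer.py '[[[0, 0, 0], [0.0009, 0.0011, 0.0013], 0], [[0, 0, 0], [0, 0, 0.0013], 0], [[0, 0, 0], [0, 0, 0], 0]]'
python3 steer.py '[[[0, 0, 0], [0, 0, 0.0011], 0], [[0, 0, 0], [0, 0, 0.0009], 0], [[0, 0, 0], [0, 0, 0], 0]]'
python3 go.py 546.2 272.4 173.6 83.1
```

```text
clock: 18.43
eef_pos: [546.6, 272.6, 175.9]
tcp_rot: [3.134, 0.004, 1.449]
contact_force: [-0.3, -0.8, -4.5]
opening: 0.683
grasp_force: 88.7
clock: 18.68
eef_pos: [546.4, 272.5, 174.3]
tcp_rot: [3.134, 0.004, 1.449]
contact_force: [0.4, 0.3, -3.8]
opening: 0.688
grasp_force: 88.7
rotvec [ 0.008  0.004 -0.002] then move [-0.2 -0.2  0.7] before-turn [-0.2 -0.2  0.7]
```

Scaled: 0.7 mm is 0.0009.

```bash

python3 steer.py '[[[0, 0, 0], [0, 0, 0.0009], 0], [[0, 0, 0], [0, 0, 0], 0]]'
python3 steer.py '[[[0, 0, 0], [0, 0, 0.0009], 0], [[0, 0, 0], [0, 0, 0], 0]]'
python3 steer.py '[[[0, 0, 0], [0, 0, 0.0009], 0], [[0, 0, 0], [0, 0, 0], 0]]'
```

```text
clock: 18.85
eef_pos: [546.6, 272.6, 173.9]
tcp_rot: [3.133, 0.004, 1.449]
contact_force: [-0.6, -0.0, -3.4]
opening: 0.692
grasp_force: 88.8
clock: 19.02
eef_pos: [546.7, 272.6, 173.8]
tcp_rot: [3.133, 0.004, 1.449]
contact_force: [-2.8, -0.1, 3.4]
opening: 0.686
grasp_force: 89.7
clock: 19.18
eef_pos: [546.7, 272.6, 173.8]
tcp_rot: [3.133, 0.004, 1.449]
contact_force: [-4.4, -2.1, 10.9]
opening: 0.683
grasp_force: 90.6
```

Scaled: -0.7 mm is -0.0009.

```bash

python3 steer.py '[[[0, 0, 0], [0, 0, -0.0009], 0], [[0, 0, 0], [0, 0, 0], 0.7], [[0, 0, 0], [0, 0, 0], 0.75], [[0, 0, 0], [0, 0, 0], 0.85], [[0, 0, 0], [0, 0, 0], 1]]'
python3 steer.py '[[[0, 0, 0], [0, 0, 0], 1], [[0, 0, 0], [0, 0, 0], 1], [[0, 0, 0], [0, 0, 0], 1]]'
python3 steer.py '[[[0, 0, 0], [0, 0, -0.0067], 1], [[0, 0, 0], [0, 0, -0.02], 1], [[0, 0, 0], [0, 0, -0.04], 1], [[0, 0, 0], [0, 0, -0.0467], 1], [[0, 0, 0], [-0.04, 0, -0.0267], 1]]'
python3 steer.py '[[[0, 0, 0], [-0.0467, 0, 0], 1], [[0, 0, 0], [-0.0467, 0, 0], 1], [[0, 0, 0], [-0.0067, 0, 0], 1], [[0, 0, 0], [0, 0, 0], 1], [[0, 0, 0], [0, 0, 0], 1]]'
python3 - <<'E'
from h import *
s=sense();print(s['eef_pos'],s['contact_force'].round(1))
p=imaging.camera_params('wrist');w=grab('wrist','w8.png')
h=cv2.cvtColor(w,cv2.COLOR_RGB2HSV);m=cv2.inRange(h,(5,90,40),(25,255,255))
m=cv2.morphologyEx(m,cv2.MORPH_CLOSE,np.ones((5,5)))
for c in cv2.findContours(m,0,1)[0]:
    if cv2.contourArea(c)>800:
        a=cv2.approxPolyDP(c,4,True)[:,0]; print(cv2.contourArea(c),a.tolist())
        print([tuple(onz('wrist',*q,180,p)[:2].tolist()) for q in a])
f=cv2.imread('pics/w8.png');grab('side','d8.png');d=cv2.imread('pics/d8.png')
cv2.imwrite('pics/c8.png',np.hstack([cv2.resize(f,(400,300)),cv2.resize(d[140:320,130:400],(400,300))]))
E
```

```text
clock: 19.6
eef_pos: [546.7, 272.6, 173.0]
tcp_rot: [3.133, 0.004, 1.449]
contact_force: [0.1, -0.4, 0.2]
opening: 0.964
grasp_force: 0.0
clock: 19.85
eef_pos: [546.5, 272.5, 172.9]
tcp_rot: [3.134, 0.004, 1.449]
contact_force: [0.0, 0.5, 0.3]
opening: 1.0
grasp_force: 0.0
clock: 20.27
eef_pos: [543.7, 246.7, 281.9]
tcp_rot: [3.13, -0.0, 1.451]
contact_force: [0.6, -1.0, 0.4]
opening: 1.0
grasp_force: 0.0
clock: 20.68
eef_pos: [533.2, 169.0, 278.8]
tcp_rot: [3.133, 0.003, 1.448]
contact_force: [0.4, 0.2, -0.1]
opening: 0.997
grasp_force: 0.0
[533.22473027 168.95153923 278.84756727] [ 0.4  0.2 -0.1]
13365.5 [[234, 0], [235, 151], [320, 152], [321, 0]]
[(523.2, 322.9), (510.8, 217.6), (567.9, 209.7), (581.7, 315.7)]
```

View pics/c8.png

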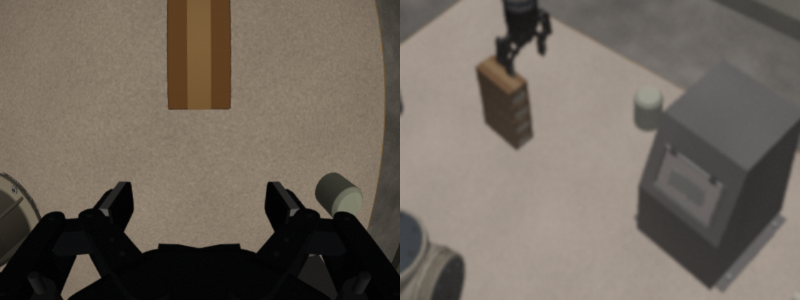

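The stack is four high and its edges are in line, the flap is shut, and the gripper is clear of everything. Handing in.

```bash
python3 -c "
from rig import r, imaging, sense
print(r.sign_off())"
```

```text
the job is handed in; nothing more can be done
None
```

The job is handed in, at about 21 s of the 69 s allowed: the tall carton went through the flap into the drop box and the flap shut behind it, then the flat one was set down square on the column, to within an estimated 2–3 mm.

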